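Check the medicine cool box with the stem probe

TASK

Broken bits of porcelain lie on the lid of the medicine cool box: hold the scraper block and wipe all four off the lid onto the counter with it (not with the gripper or the probe), then put the scraper back down on the counter. Then lift the cream-handled stem probe out of its holder and lower it upright through the round guide hole in the lid, never touching the box with it, until the green band on the stem is level with the lid's top. Finish still holding it there, steady and centred in the hole, and leave the bottles, mortar and bowl where they are.

Things in the scene. Friction and masses are not known exactly. Their poses are not given: they have to be found in the camera images.
- port (a point): Centre of the guide hole's mouth, level with the lid's top, 110 mm above the counter. The fixed pale cool box is 170 mm along its x, 240 mm along its y (this point's axes; x points away from the robot, +-0.25 rad); dark teal lid, flat, level. The hole is at the lid's middle in a flush 54 mm square brass plate; bore 22 mm across, vertical, 30 mm deep, with a 72 mm deep hollow below.
- chip0_mid (a point): Centre of a loose white porcelain chip, 30 x 26 x 7 mm, 13 g, lying flat on the lid (too big to drop through the hole). The four chips lie within 40 mm of the lid's long centre line (its y axis) and within 70 mm of the hole along it, centre to centre.
- chip1_mid (a point): Centre of a loose white porcelain chip, 30 x 26 x 7 mm, 13 g, lying flat on the lid (too big to drop through the hole). The four chips lie within 40 mm of the lid's long centre line (its y axis) and within 70 mm of the hole along it, centre to centre.
- chip2_mid (a point): Centre of a loose white porcelain chip, 30 x 26 x 7 mm, 13 g, lying flat on the lid (too big to drop through the hole). The four chips lie within 40 mm of the lid's long centre line (its y axis) and within 70 mm of the hole along it, centre to centre.
- chip3_mid (a point): Centre of a loose white porcelain chip, 30 x 26 x 7 mm, 13 g, lying flat on the lid (too big to drop through the hole). The four chips lie within 40 mm of the lid's long centre line (its y axis) and within 70 mm of the hole along it, centre to centre.
- scraper_mid (a point): Centre (35 mm above the underside) of the scraper block: yellow body 126 mm long (its x), 24 mm thick (its y), upright on a black rubber foot 130 long, 34 wide, 14 mm high; 70 mm high in all, 150 g. Stands on the counter left or right of the box, its x roughly pointing away from the robot. Grip it across the 24 mm, in the upper half, to keep the fingers above the chips.
- probe_handle (a point): Centre of the probe's cream handle: round, 24 mm across, 58 mm high (26 mm collar at its foot). Below it a straight steel stem, 8 mm across, 100 mm long, with a green band centred 60 mm above the tip; 70 g. It stands upright in its holder, on the other side of the box from the scraper, handle centre 139 mm above the counter; lift straight up by 100 mm or more to clear the holder.
- probe_tip (a point): Tip of the probe's stem, on its axis, 129 mm below the handle's centre. z points up the stem.
- holder: Fixed probe holder, 110 mm high: base 80 x 80 x 8 mm, four thin posts and a 50 x 50 x 20 mm top with a 14 mm hole in which the stem hangs, the handle resting on the top. Origin under its centre, on the counter.
- bottle_a: Bystander: green glass medicine bottle, 56 mm across, 120 mm high. Origin under its centre.
- bottle_b: Bystander: a second one, the same.
- mortar: Bystander: white porcelain pill mortar, 94 mm across, 60 mm high. Origin under its centre.
- bowl: Bystander: brass bowl, 110 mm across, 45 mm high. Origin under its centre.
There are look-alikes about, which are no part of the job. What is meant by the part that bears probe_handle is not brown or pink, and is the smaller of those in its own colour.

How it is judged:
By the outcome, as a careful person would: the job done as asked, in the order asked, and still so for the second after the job is handed in, while the arm keeps its last pose, push and grip.
It also fails if it takes over 67 s, if anything falls off the work surface, if the arm or the gripper's body presses on something with over 40 N, if the wrist force passes 120 N, or if a joint passes its speed limit or range.

ROBOT

A 6-joint arm with a two-finger parallel gripper is mounted at the origin on the work surface. World frame = base frame: x ahead of the robot, y to its left, z up, the work surface at z = 0. Lengths are in m, angles in degrees, forces in N, time in s.
With the tool pointing down it reaches from about 0.4 to 0.825 m from the base axis. Payload 7 kg.
Tool frame: the origin (TCP) lies midway between the tips of the shut fingers; the grasp point (between the pads) lies 19 mm behind it; z points along the fingers, y is the direction in which the jaws open and shut (so a half turn about z gives the same grasp; the last joint's range is limited). The gripper opens to 88 mm and grips with 3 to 60 N. Pads are 19 mm wide; open, the fingers measure 130 mm over their backs; the gripper's body (78 mm by 193 mm) begins 47 mm behind the grasp point.
Start: joints at [16.507, 20.546, 0.682, 0, -70.136, -16.507], TCP at [0.675, -0, 0.227] pointing down, gripper open.
Joint ranges: [-176.03, 176.03], [-82.01, 121.73], [-58.28, 71.71], [-173.87, 95.51], [-174.79, -0.11], [-173.66, 173.66]. Speed limits (degrees/s): [136.94, 136.94, 172.46, 180, 180, 180].

INTERFACE

Orientations are given as [roll, pitch, yaw] about the fixed x, y, z axes, in that order (R = Rz(yaw) Ry(pitch) Rx(roll)).
In Python, from plant import ctrl, snapshot gives the robot as it stands.
- The arm moves only by the shell command python3 -m pendant 'ROWS'. ROWS is JSON, a list of rows, each a list of 7 numbers: the shift along the tool's x, y, z in m, then the turn, a rotation vector about the tool's x, y, z in rad, then the opening, from -1 (shut) to 1 (fully open), so that 0 is half open. In form: [[x, y, z, ax, ay, az, jaw], ...]. A call has 1 to 12 rows; each row is the pose to reach, as a shift and turn from the pose commanded when the call began, along the tool's axes at that moment; what a row does not reach only later rows make up. A row lasts 1/8 s, in which the tool goes at most 62.5 mm and 10.7 degrees, less where a joint would pass 70% of its speed; a pose out of reach is approached as far as the arm can. A call with a gripper value outside its range is refused whole. The fingers move at their own pace and stop on an object; the grip force is fixed at half the most. Time passes only in rows, so rows that repeat a pose let the fingers close. It gives the time, the measured TCP pose, the force and the opening at its end, in the units of the state.
- ctrl.get_obs(): the state, without advancing time (a new reading comes with each control period).
- snapshot(name): name is "scene" or "side" or "wrist"; returns a dict with "image" (384x512x3 uint8, blue, green, red), "mtx" (3x3 intrinsics, pixels), "k1" (the pictures are not rectified: a ray, as slopes to the right and down, at radius r is drawn at 1 + k1 r^2 times it, then the intrinsics apply), "eye" and "attitude" of the camera in the world; the wrist camera has in their place "tool_from_camera" (4x4, takes a point from camera to tool coordinates, whose origin is the TCP and whose axes are the flange's). Camera axes: x right, y up, looking along -z (the intrinsics and any distortion apply to the point x, -y, -z); pixel columns grow to the right and rows downward; lengths in m; the calibration is good to about 2 mm. A picture is of the moment at which its call begins: read the wrist's pose just before it. There is no depth.
- ctrl.close_job(): hands the job in, once; it reports no verdict.
The state is a dict: "clock": time; "joint_pos": joint angles; "qvel": joint speeds; "tau": joint torques, N m; "tool_pos": TCP position; "orientation": TCP orientation; "force": force on the tool from outside, world axes, zero at the start; "moment": the same for the moment, N m; "opening": finger opening in m.
Only numpy, scipy, OpenCV 4.12 (cv2) and the standard library are available. Lean on these libraries where they do the work, as an engineer would, in place of code of your own. Each camera call takes 0.05 s, during which the arm holds its last target.

## Working session

There is one attempt and no reset: what is moved stays moved. The work goes in short steps, Python scripts to look and compute and a shell command to move; the robot and the scene stay as the last step left them, time stands still between calls to the robot, and variables do not carry over. Pictures are saved under pics/ and viewed, and the job is handed in when it is done.

```bash
ls; mkdir -p pics; cat > h.py <<'E'
import numpy as np, cv2
from plant import ctrl, snapshot
from scipy.spatial.transform import Rotation as R
E
python3 - <<'E'
from h import *
print(ctrl.get_obs())
for n in ["scene","side","wrist"]:
    s=snapshot(n); cv2.imwrite(f"pics/{n}0.png",s["image"]); np.save(f"pics/{n}0.npy",s,allow_pickle=True)
    print(n,{k:(np.round(v,4).tolist() if k!="image" else v.shape) for k,v in s.items()})
print(ctrl.get_obs()["clock"])
E
```

```text
pics
{'clock': 0.0, 'joint_pos': array([ 1.65078066e+01,  2.05910236e+01,  6.31620875e-01, -1.85769323e-02,
       -7.01343518e+01, -1.65083448e+01]), 'qvel': array([ 0.08022753,  0.00542087,  0.02229277,  0.00503335,  0.01469121,
       -0.06728289]), 'tau': array([-8.00930356e-04, -5.82726967e+01,  2.93058443e+01,  6.99745238e+00,
        6.93249181e-03, -2.06530804e-04]), 'tool_pos': array([ 6.74504022e-01, -2.82701705e-05,  2.25615821e-01]), 'orientation': array([ 1.79905148e+02, -9.89974855e-03, -9.00068570e+01]), 'force': array([-0.02744893, -0.52362734,  0.53164255]), 'moment': array([-0.03758882, -0.00893358,  0.01820451]), 'opening': 0.08798555722045098}
scene {'image': (384, 512, 3), 'mtx': [[434.4357, 0.0, 262.6469], [0.0, 434.4357, 188.9845], [0.0, 0.0, 1.0]], 'k1': 0.0059, 'eye': [0.9075, -0.3328, 0.9755], 'attitude': [29.7676, -0.3753, 38.7044]}
side {'image': (384, 512, 3), 'mtx': [[498.0297, 0.0, 258.6147], [0.0, 498.0297, 193.0954], [0.0, 0.0, 1.0]], 'k1': -0.1725, 'eye': [0.3267, -0.8754, 0.8351], 'attitude': [53.4563, 0.6084, -17.302]}
wrist {'image': (384, 512, 3), 'mtx': [[316.3396, 0.0, 248.8883], [0.0, 316.3396, 189.4785], [0.0, 0.0, 1.0]], 'k1': -0.0107, 'tool_from_camera': [[-0.0, 0.9542, 0.2992, 0.081], [1.0, 0.0001, -0.0003, -0.0012], [-0.0003, 0.2992, -0.9542, -0.1579], [0.0, 0.0, 0.0, 1.0]]}
0.15
```

View pics/scene0.png

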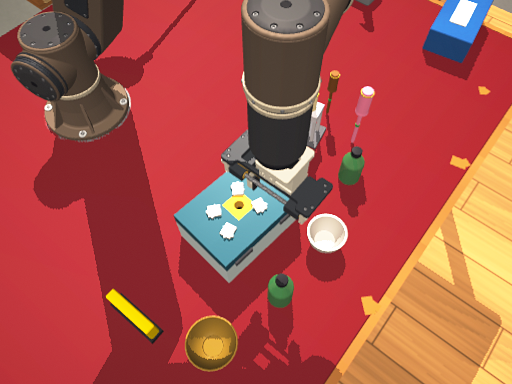

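View pics/side0.png

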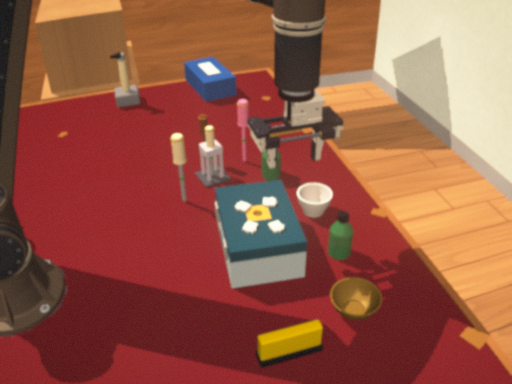

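View pics/wrist0.png

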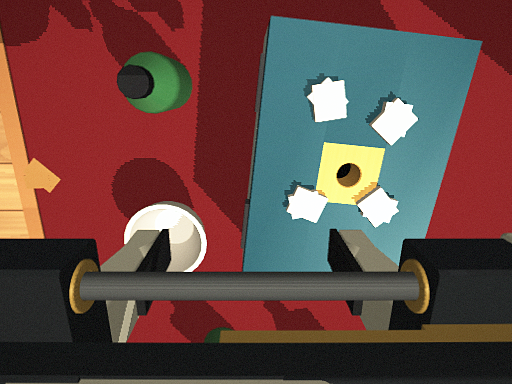

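```bash
cat >> h.py <<'E'
def load(f): return np.load(f,allow_pickle=True).item()
def campose(s,obs=None):
    if "eye" in s: return R.from_euler("xyz",s["attitude"],degrees=True).as_matrix(), np.array(s["eye"])
    Rt=R.from_euler("xyz",obs["orientation"],degrees=True).as_matrix(); T=np.array(s["tool_from_camera"])
    return Rt@T[:3,:3], Rt@T[:3,3]+obs["tool_pos"]
def rays(s,uv,obs=None):
    Rm,e=campose(s,obs); M=np.array(s["mtx"]); uv=np.atleast_2d(np.array(uv,float))
    d=np.stack([(uv[:,0]-M[0,2])/M[0,0],(uv[:,1]-M[1,2])/M[1,1]],1)
    p=d.copy()
    for _ in range(20): p=d/(1+s["k1"]*(p**2).sum(1,keepdims=True))
    v=np.stack([p[:,0],-p[:,1],-np.ones(len(p))],1)@Rm.T
    return e,v
def onplane(s,uv,z,obs=None):
    e,v=rays(s,uv,obs); t=(z-e[2])/v[:,2]; return e+v*t[:,None]
def proj(s,P,obs=None):
    Rm,e=campose(s,obs); M=np.array(s["mtx"]); c=(np.atleast_2d(P)-e)@Rm
    p=np.stack([c[:,0]/-c[:,2],-c[:,1]/-c[:,2]],1); p=p*(1+s["k1"]*(p**2).sum(1,keepdims=True))
    return p@M[:2,:2].T+M[:2,2]
def blobs(s,lo,hi,amin=30):
    hsv=cv2.cvtColor(s["image"],cv2.COLOR_BGR2HSV); m=cv2.inRange(hsv,np.array(lo),np.array(hi))
    n,l,st,c=cv2.connectedComponentsWithStats(m)
    return [(st[i].tolist(),c[i],(l==i).astype(np.uint8)) for i in range(1,n) if st[i][4]>=amin]
E
python3 - <<'E'
from h import *
sc=load("pics/scene0.npy");sd=load("pics/side0.npy")
cv2.imwrite("pics/sideL.png",cv2.resize(sd["image"][40:260,90:360],None,fx=2.9,fy=2.7,interpolation=cv2.INTER_CUBIC)[:600])
cv2.imwrite("pics/sceneL.png",cv2.resize(sc["image"][50:250,170:400],None,fx=3.4,fy=3,interpolation=cv2.INTER_CUBIC)[:600])
E
```

```text
(no output)
```

View pics/sideL.png

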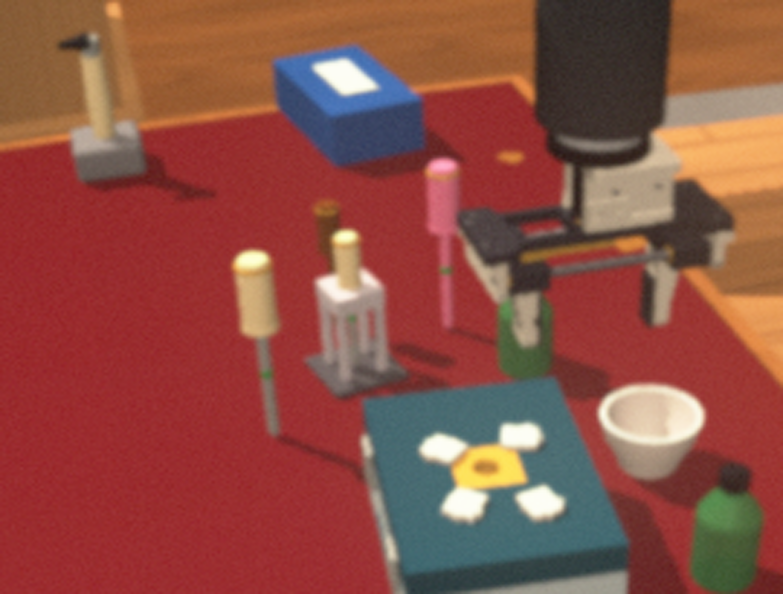

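View pics/sceneL.png

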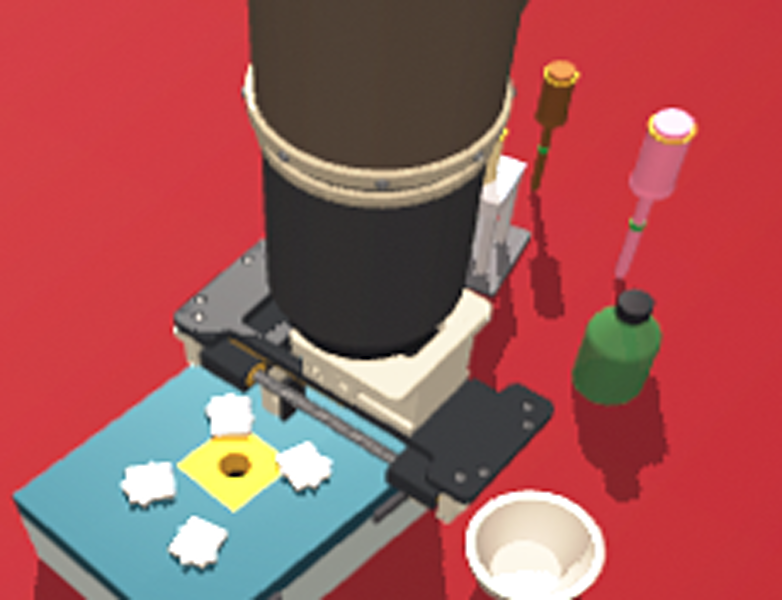

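```bash
python3 - <<'E'
from h import *
sc=load("pics/scene0.npy");sd=load("pics/side0.npy");w=load("pics/wrist0.npy")
obs=ctrl.get_obs()
for nm,s,o in [("scene",sc,None),("side",sd,None),("wrist",w,obs)]:
    print(nm)
    for st,c,m in blobs(s,(0,0,150),(179,60,255),60):
        if 60<=st[4]<2500: print(" white",st,np.round(onplane(s,c,.117,o)[0],4))
    for st,c,m in blobs(s,(20,120,100),(35,255,255),60): print(" yel",st,np.round(c,1),np.round(onplane(s,c,.11,o)[0],4))
    for st,c,m in blobs(s,(85,80,30),(105,255,255),500):
        print(" teal",st); h=cv2.convexHull(cv2.findContours(m,0,1)[0][0]); a=cv2.approxPolyDP(h,6,True)[:,0]
        print(np.c_[a,np.round(onplane(s,a,.11,o)[:,:2],4)])
    for st,c,m in blobs(s,(40,100,20),(80,255,255),15): print(" green",st,np.round(c,1),np.round(onplane(s,c,.07,o)[0],4))
    for st,c,m in blobs(s,(15,40,120),(30,150,255),30): print(" cream",st,np.round(c,1),np.round(onplane(s,c,.139,o)[0],4))
E
```

```text
scene
 white [450, 0, 27, 27, 452] [0.6898 0.8995 0.117 ]
 white [492, 0, 20, 11, 143] [0.7665 1.012  0.117 ]
 white [362, 86, 12, 9, 75] [0.6324 0.4588 0.117 ]
 white [309, 102, 17, 45, 353] [0.589  0.2868 0.117 ]
 white [255, 146, 59, 49, 1053] [0.6233 0.1249 0.117 ]
 white [230, 181, 15, 14, 167] [0.5579 0.0201 0.117 ]
 white [251, 197, 17, 16, 176] [0.6235 0.0172 0.117 ]
 white [205, 204, 17, 15, 178] [ 0.5542 -0.0568  0.117 ]
 white [307, 214, 41, 38, 1220] [0.7797 0.0568 0.117 ]
 white [177, 217, 118, 65, 704] [ 0.6459 -0.1009  0.117 ]
 white [219, 222, 18, 17, 187] [ 0.6103 -0.0736  0.117 ]
 yel [488, 5, 24, 20, 232] [500.1  14.2] [0.7781 0.9718 0.11  ]
 yel [490, 19, 22, 14, 136] [501.   25.2] [0.8003 0.9279 0.11  ]
 yel [491, 146, 21, 14, 113] [500.6 152.9] [0.9869 0.4964 0.11  ]
 yel [484, 155, 28, 23, 264] [497.8 165. ] [0.996  0.4594 0.11  ]
 yel [480, 166, 32, 21, 87] [494.6 175.6] [1.0025 0.4265 0.11  ]
 yel [461, 187, 11, 12, 74] [466.  192.4] [0.9705 0.3425 0.11  ]
 yel [465, 191, 47, 38, 684] [488.8 209.2] [1.0293 0.3348 0.11  ]
 yel [223, 195, 29, 25, 376] [238.2 20
[... 5968 characters left out ...]
416  0.139 ]
 cream [316, 142, 69, 64, 2582] [347.2 170. ] [ 0.5974 -0.0205  0.139 ]
 cream [0, 164, 23, 46, 830] [  8.8 188.8] [ 0.8711 -0.005   0.139 ]
 cream [288, 185, 27, 12, 45] [300.1 190.4] [ 0.6341 -0.0035  0.139 ]
 cream [368, 185, 13, 12, 33] [374.2 189.7] [ 0.5738 -0.0041  0.139 ]
 cream [0, 211, 30, 27, 713] [ 12.8 224.6] [0.875  0.0266 0.139 ]
 cream [167, 223, 34, 49, 933] [184.6 252.1] [0.7313 0.0524 0.139 ]
 cream [101, 229, 57, 42, 1135] [131.  251.8] [0.7777 0.0521 0.139 ]
 cream [340, 230, 58, 41, 1161] [367.1 251.9] [0.5732 0.0524 0.139 ]
 cream [118, 300, 17, 43, 327] [126.4 320.7] [0.7902 0.1242 0.139 ]
 cream [79, 380, 250, 4, 937] [198.7 381.6] [0.7262 0.1982 0.139 ]
```

```bash
python3 - <<'E'
from h import *
sc=load("pics/scene0.npy");sd=load("pics/side0.npy")
for s,box in [(sc,(106,289)),(sd,(258,320))]:
    for st,c,m in blobs(s,(20,120,100),(35,255,255),500):
        if st[0]==box[0]:
            ct=cv2.findContours(m,0,1)[0][0]; a=cv2.approxPolyDP(cv2.convexHull(ct),2.5,True)[:,0]
            print(np.c_[a,np.round(onplane(s,a,.07),4)[:,:2]])
a=cv2.resize(sc["image"][270:360,90:180],(540,540),interpolation=cv2.INTER_CUBIC); b=cv2.resize(sd["image"][310:370,240:340],(800//1,480),interpolation=cv2.INTER_CUBIC)
cv2.imwrite("pics/scr.png",a);cv2.imwrite("pics/scr2.png",b)
E
```

```text
[[ 1.120e+02  2.890e+02  4.928e-01 -3.153e-01]
 [ 1.580e+02  3.290e+02  6.276e-01 -3.126e-01]
 [ 1.520e+02  3.380e+02  6.309e-01 -3.324e-01]
 [ 1.060e+02  2.980e+02  4.976e-01 -3.360e-01]]
[[ 3.200e+02  3.230e+02  6.134e-01 -3.254e-01]
 [ 3.200e+02  3.440e+02  5.944e-01 -3.713e-01]
 [ 2.600e+02  3.590e+02  4.788e-01 -3.683e-01]
 [ 2.590e+02  3.350e+02  4.932e-01 -3.161e-01]
 [ 3.150e+02  3.200e+02  6.070e-01 -3.155e-01]]
```

View pics/scr.png

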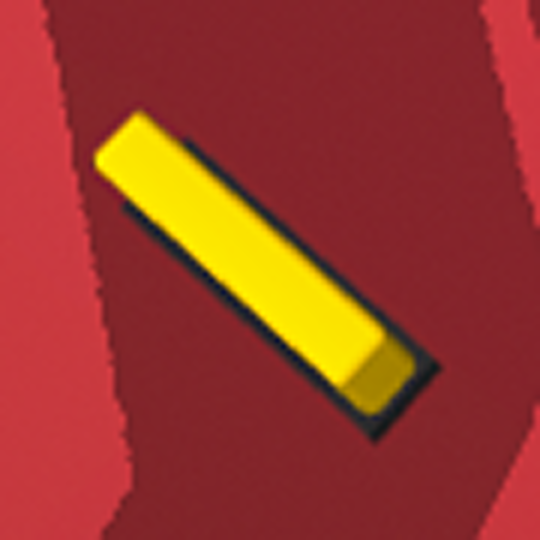

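```bash
python3 -m pendant '[[0.03,0.01,0,0,0,-0.17,1],[0.07,0.025,0,0,0,-0.35,1],[0.11,0.04,0,0,0,-0.52,1],[0.15,0.055,0,0,0,-0.7,1],[0.19,0.07,0,0,0,-0.87,1],[0.23,0.085,0,0,0,-1.05,1],[0.27,0.1,0,0,0,-1.22,1],[0.3,0.11,0,0,0,-1.4,1],[0.325,0.118,0,0,0,-1.57,1],[0.325,0.118,0,0,0,-1.57,1]]'
python3 - <<'E'
from h import *
o=ctrl.get_obs(); print(o["clock"],o["joint_pos"].round(1),o["tool_pos"].round(4),o["orientation"].round(2))
for n in ["wrist","scene","side"]:
    s=snapshot(n); s["obs"]=o; cv2.imwrite(f"pics/{n}1.png",s["image"]); np.save(f"pics/{n}1.npy",s,allow_pickle=True)
sc=load("pics/scene0.npy")
p=onplane(sc,[[113.3,288.7],[105.8,296.3],[154.2,325.8],[147,334.2]],.07);print(p.round(4),p.mean(0))
E
```

```text
clock: 1.4
tool_pos: [0.5561, -0.3265, 0.2261]
orientation: [-180.0, 0.0, -0.1]
force: [-0.1, 0.1, -0.6]
opening: 0.0877
1.4 [-13.1  17.8  -3.4  -0.  -68.9 103. ] [ 0.5561 -0.3265  0.2261] [-1.7999e+02  5.0000e-02 -1.1000e-01]
[[ 0.4944 -0.3132  0.07  ]
 [ 0.4945 -0.3339  0.07  ]
 [ 0.6171 -0.3129  0.07  ]
 [ 0.6177 -0.3335  0.07  ]] [ 0.5559404  -0.32337392  0.07      ]
```

```bash
sleep 4
```

```text
(no output)
```

View pics/wrist1.png

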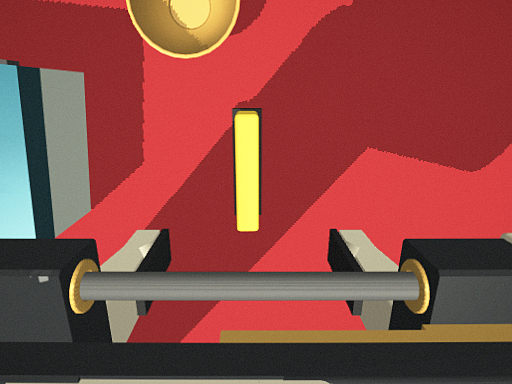

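View pics/scene1.png

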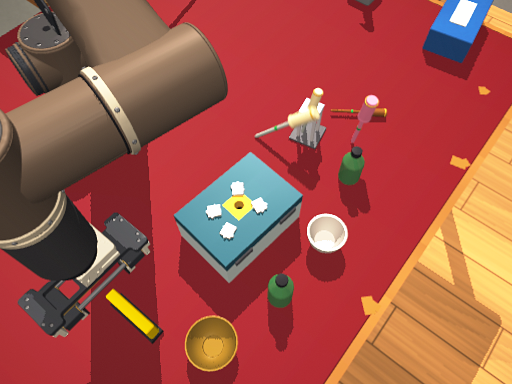

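View pics/side1.png

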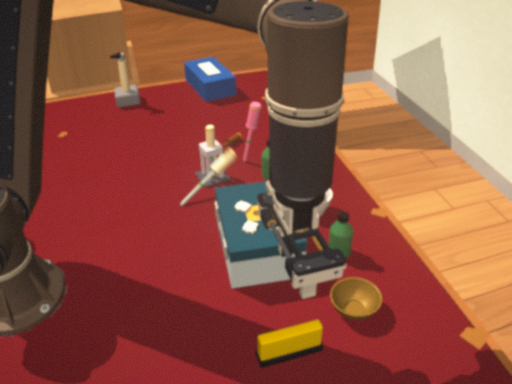

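```bash
python3 - <<'E'
from h import *
s=load("pics/wrist1.npy");o=s["obs"]
for st,c,m in blobs(s,(20,120,180),(35,255,255),800):
    print(st,c); 
    if st[2]<60:
        r=cv2.minAreaRect(cv2.findContours(m,0,1)[0][0]); print(r); b=cv2.boxPoints(r); print(np.c_[b,onplane(s,b,.07,o)].round(4)); print(onplane(s,b,.07,o).mean(0))
        for y in range(115,231,15): 
            x=np.where(m[y])[0]; print(y,x.min(),x.max(),onplane(s,[[x.min()-.5,y],[x.max()+.5,y]],.07,o)[:,:2].mean(0).round(4))
E
```

```text
[170, 0, 64, 40, 1387] [200.71232877  14.47728911]
[235, 111, 24, 120, 2753] [246.88194697 169.86923356]
((246.5, 170.5), (119.0, 23.0), 90.0)
[[ 2.350e+02  1.110e+02  6.193e-01 -3.129e-01  7.000e-02]
 [ 2.580e+02  1.110e+02  6.193e-01 -3.351e-01  7.000e-02]
 [ 2.580e+02  2.300e+02  4.937e-01 -3.359e-01  7.000e-02]
 [ 2.350e+02  2.300e+02  4.938e-01 -3.110e-01  7.000e-02]]
[ 0.55653759 -0.32372951  0.07      ]
115 235 257 [ 0.6156 -0.3235]
130 235 258 [ 0.6011 -0.3239]
145 235 258 [ 0.5863 -0.3239]
160 236 258 [ 0.5711 -0.3243]
175 236 258 [ 0.5554 -0.3242]
190 236 258 [ 0.5393 -0.3242]
205 237 258 [ 0.5226 -0.3246]
220 237 258 [ 0.5055 -0.3246]
```

```bash
python3 -m pendant '[[0,-0.001,0.03,0,0,0,1],[0,-0.0025,0.07,0,0,0,1],[0,-0.0025,0.11,0,0,0,1],[0,-0.0025,0.14,0,0,0,1],[0,-0.0025,0.165,0,0,0,1],[0,-0.0025,0.18,0,0,0,1],[0,-0.0025,0.186,0,0,0,1],[0,-0.0025,0.186,0,0,0,0.2],[0,-0.0025,0.186,0,0,0,-1],[0,-0.0025,0.186,0,0,0,-1],[0,-0.0025,0.186,0,0,0,-1],[0,-0.0025,0.186,0,0,0,-1]]'
```

```text
clock: 3.05
tool_pos: [0.557, -0.3226, 0.0408]
orientation: [180.0, -0.0, -0.1]
force: [0.6, 0.3, 0.3]
opening: 0.0429
```

```bash
python3 -m pendant '[[0,0,0,0,0,0,-1],[0,0,0,0,0,0,-1],[0,0,0,0,0,0,-1],[0,0,0,0,0,0,-1],[0,0,0,0,0,0,-1],[0,0,0,0,0,0,-1]]'
```

```text
clock: 3.8
tool_pos: [0.5569, -0.3225, 0.0405]
orientation: [-180.0, 0.0, -0.0]
force: [0.1, 0.1, -0.7]
opening: 0.0238
```

```bash
python3 -m pendant '[[0,0,-0.03,0,0,0,-1],[0,0,-0.07,0,0,0,-1],[0,0,-0.11,0,0,0,-1],[0,0,-0.14,0,0,0,-1],[0,0,-0.16,0,0,0,-1],[0,0,-0.165,0,0,0,-1],[0,0,-0.165,0,0,0,-1]]'
python3 - <<'E'
from h import *
o=ctrl.get_obs()
for n in ["wrist","scene","side"]:
    s=snapshot(n); s["obs"]=o; cv2.imwrite(f"pics/{n}2.png",s["image"]); np.save(f"pics/{n}2.npy",s,allow_pickle=True)
for f in ["scene1","scene2"]:
    s=load(f"pics/{f}.npy")
    for st,c,m in blobs(s,(85,80,105),(105,255,255),500):
        print(" teal",st); h=cv2.convexHull(cv2.findContours(m,0,1)[0][0]); a=cv2.approxPolyDP(h,4,True)[:,0]
        p=onplane(s,a,.11); print(np.c_[a,np.round(p[:,:2],4)], p.mean(0))
    for st,c,m in blobs(s,(20,120,100),(35,255,255),200):
        if 210<c[0]<260 and 190<c[1]<220:
            m=cv2.morphologyEx(cv2.copyMakeBorder(m,9,9,9,9,0),cv2.MORPH_CLOSE,np.ones((9,9)))[9:-9,9:-9]
            h=cv2.convexHull(cv2.findContours(m,0,1)[0][0]); q=cv2.moments(h); c=[q["m10"]/q["m00"],q["m01"]/q["m00"]]; print("plate",c,onplane(s,c,.11))
    hsv=cv2.cvtColor(s["image"],cv2.COLOR_BGR2HSV); 
    sub=hsv[195:216,228:250]; ys,xs=np.where(sub[...,2]<130); print("hole",xs.mean()+228,ys.mean()+195,len(xs),onplane(s,[xs.mean()+228,ys.mean()+195],.107))
E
```

```text
clock: 4.68
tool_pos: [0.5567, -0.3223, 0.2049]
orientation: [-180.0, 0.0, -0.1]
force: [0.2, 0.3, -1.9]
opening: 0.0236
 teal [174, 153, 128, 114, 5786]
[[ 2.500e+02  1.530e+02  5.163e-01  1.158e-01]
 [ 3.010e+02  1.960e+02  6.818e-01  9.750e-02]
 [ 2.250e+02  2.660e+02  6.569e-01 -1.364e-01]
 [ 1.740e+02  2.150e+02  4.911e-01 -1.182e-01]] [ 0.58654295 -0.01030291  0.11      ]
plate [238.16705336426915, 205.6446249033256] [[ 0.58659737 -0.01111685  0.11      ]]
hole 238.36363636363637 206.36363636363637 11 [[ 0.58700953 -0.01111552  0.107     ]]
 teal [174, 153, 128, 114, 5775]
[[ 2.500e+02  1.530e+02  5.163e-01  1.158e-01]
 [ 3.010e+02  1.960e+02  6.818e-01  9.750e-02]
 [ 2.250e+02  2.660e+02  6.569e-01 -1.364e-01]
 [ 1.740e+02  2.150e+02  4.911e-01 -1.182e-01]] [ 0.58654295 -0.01030291  0.11      ]
plate [238.15109573241062, 205.6393694732795] [[ 0.5865609  -0.01112919  0.11      ]]
hole 238.16666666666666 206.41666666666666 12 [[ 0.58675163 -0.0114963   0.107     ]]
```

```bash
sleep 4
```

```text
(no output)
```

View pics/scene2.png

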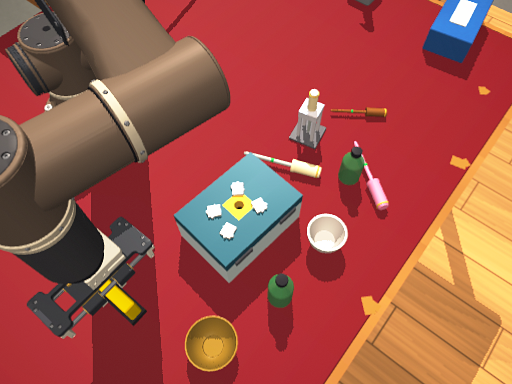

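View pics/side2.png

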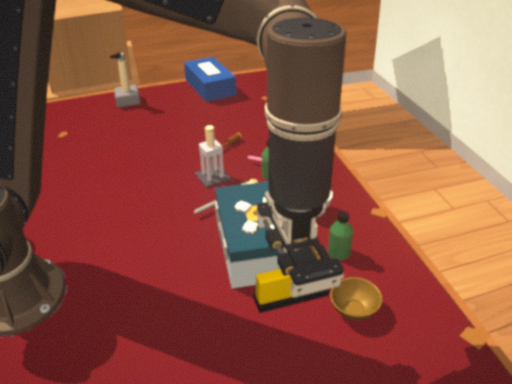

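```bash
python3 -m pendant '[[0.002,-0.02,0,0,0,0.01,-1],[0.006,-0.06,0,0,0,0.02,-1],[0.010,-0.105,0,0,0,0.03,-1],[0.015,-0.15,0,0,0,0.04,-1],[0.02,-0.2,0,0,0,0.055,-1],[0.025,-0.25,0,0,0,0.07,-1],[0.03,-0.3,0,0,0,0.08,-1],[0.034,-0.34,0,0,0,0.09,-1],[0.037,-0.375,0,0,0,0.1,-1],[0.039,-0.39,0,0,0,0.109,-1],[0.039,-0.396,0,0,0,0.109,-1],[0.039,-0.396,0,0,0,0.109,-1]]'
python3 - <<'E'
from h import *
o=ctrl.get_obs(); print(o["tool_pos"].round(4),o["orientation"].round(2),o["force"])
for n in ["wrist","scene","side"]:
    s=snapshot(n); s["obs"]=o; cv2.imwrite(f"pics/{n}3.png",s["image"]); np.save(f"pics/{n}3.npy",s,allow_pickle=True)
E
```

```text
clock: 6.32
tool_pos: [0.5961, 0.073, 0.2052]
orientation: [180.0, 0.0, -6.3]
force: [0.1, -0.5, -1.4]
opening: 0.0236
[0.5961 0.073  0.2052] [ 1.7998e+02  3.0000e-02 -6.2900e+00] [ 0.13984591 -0.45036342 -1.3566353 ]
```

```bash
sleep 4
```

```text
(no output)
```

View pics/wrist3.png

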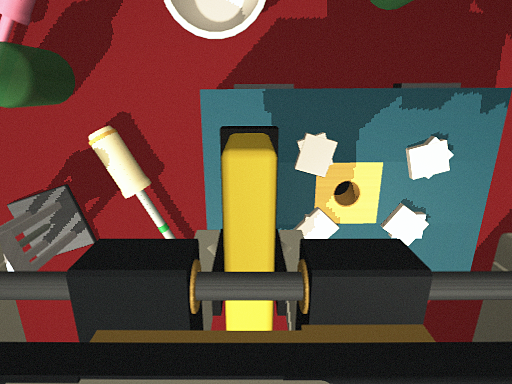

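View pics/side3.png

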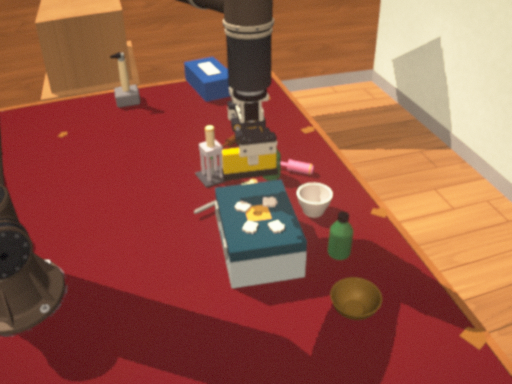

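```bash
python3 -m pendant '[[0,0,0.02,0,0,0,-1],[0,0,0.04,0,0,0,-1],[0,0,0.049,0,0,0,-1],[0,0,0.0535,0,0,0,-1],[0,0,0.0535,0,0,0,-1]]'
```

```text
clock: 7.1
tool_pos: [0.5965, 0.0733, 0.1523]
orientation: [180.0, -0.0, -6.3]
force: [-0.2, -0.2, -1.9]
opening: 0.0236
```

```bash
python3 -m pendant '[[0,0.006,0.001,0,0,0,-1],[0,0.018,0.001,0,0,0,-1],[0,0.03,0.001,0,0,0,-1],[0,0.042,0.001,0,0,0,-1],[0,0.054,0.001,0,0,0,-1],[0,0.066,0.001,0,0,0,-1],[0,0.078,0.001,0,0,0,-1],[0,0.09,0.001,0,0,0,-1],[0,0.102,0.001,0,0,0,-1],[0,0.114,0.001,0,0,0,-1],[0,0.126,0.001,0,0,0,-1],[0,0.138,0.001,0,0,0,-1]]'
python3 - <<'E'
from h import *
o=ctrl.get_obs(); print(o["tool_pos"].round(4),o["orientation"].round(2),o["force"])
for n in ["wrist","side"]:
    s=snapshot(n); s["obs"]=o; cv2.imwrite(f"pics/{n}4.png",s["image"]); np.save(f"pics/{n}4.npy",s,allow_pickle=True)
E
```

```text
clock: 8.6
tool_pos: [0.5811, -0.0645, 0.1511]
orientation: [-180.0, -0.0, -6.3]
force: [0.1, 0.3, -1.7]
opening: 0.0238
[ 0.5811 -0.0645  0.1511] [-180.     -0.     -6.29] [ 0.14879747  0.26810107 -1.70272638]
```

```bash
sleep 5
```

```text
(no output)
```

View pics/wrist4.png

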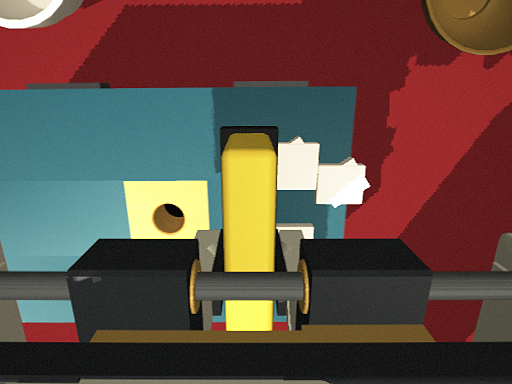

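View pics/side4.png

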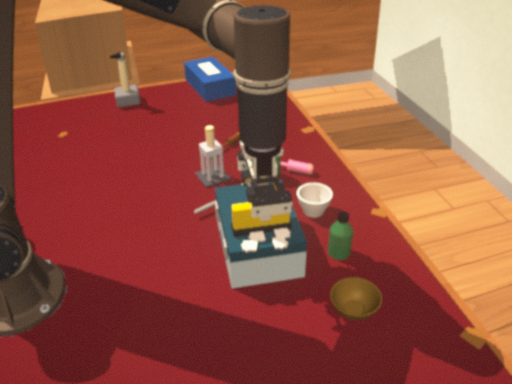

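```bash
python3 -m pendant '[[0,0.008,0,0,0,0,-1],[0,0.02,0,0,0,0,-1],[0,0.032,0,0,0,0,-1],[0,0.044,0,0,0,0,-1],[0,0.056,0,0,0,0,-1],[0,0.068,0,0,0,0,-1],[0,0.08,0,0,0,0,-1],[0,0.092,0,0,0,0,-1],[0,0.104,0,0,0,0,-1],[0,0.112,0,0,0,0,-1],[0,0.118,0,0,0,0,-1],[0,0.118,-0.01,0,0,0,-1]]'
python3 - <<'E'
from h import *
o=ctrl.get_obs(); print(o["tool_pos"].round(4),o["orientation"].round(2),o["force"])
for n in ["wrist","scene","side"]:
    s=snapshot(n); s["obs"]=o; cv2.imwrite(f"pics/{n}5.png",s["image"]); np.save(f"pics/{n}5.npy",s,allow_pickle=True)
E
```

```text
clock: 10.2
tool_pos: [0.5676, -0.1813, 0.1606]
orientation: [180.0, 0.1, -6.3]
force: [-0.3, -0.4, -1.7]
opening: 0.024
[ 0.5676 -0.1813  0.1606] [ 1.80e+02  1.10e-01 -6.32e+00] [-0.2736638  -0.44537904 -1.67331909]
```

```bash
sleep 5
```

```text
(no output)
```

View pics/wrist5.png

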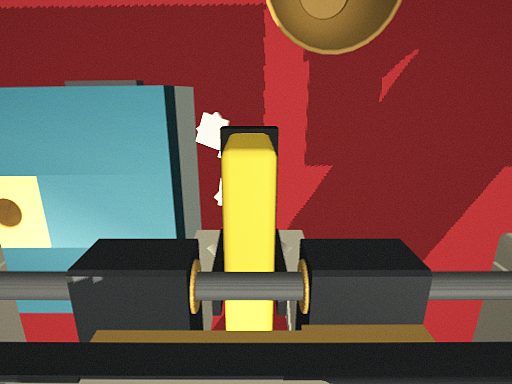

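View pics/scene5.png

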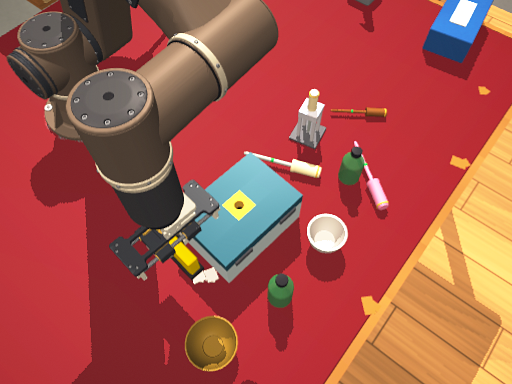

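View pics/side5.png

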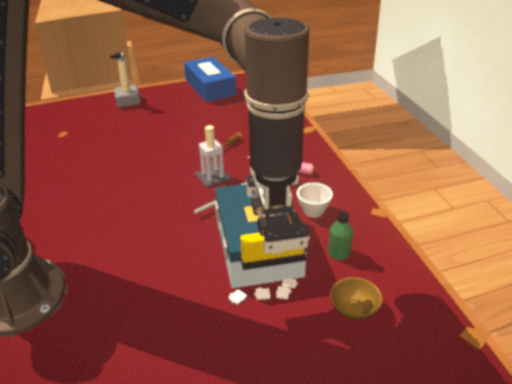

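```bash
python3 - <<'E'
from h import *
s=load("pics/side5.npy"); print(onplane(s,[[238,297],[262,294],[289,284],[283,294]],.005).round(3))
E
```

```text
[[ 0.494 -0.156  0.005]
 [ 0.547 -0.163  0.005]
 [ 0.614 -0.154  0.005]
 [ 0.591 -0.178  0.005]]
```

```bash
python3 -m pendant '[[0.001,0.03,0,0,0,0,-1],[0.002,0.07,0,0,0,0,-1],[0.004,0.11,0,0,0,0,-1],[0.005,0.14,0.015,0,0,0,-1],[0.005,0.149,0.045,0,0,0,-1],[0.005,0.149,0.075,0,0,0,-1],[0.005,0.149,0.1,0,0,0,-1],[0.005,0.149,0.114,0,0,0,-1],[0.005,0.149,0.119,0,0,0,-1],[0.005,0.149,0.1195,0,0,0,-1]]'
```

```text
clock: 11.6
tool_pos: [0.5574, -0.3297, 0.042]
orientation: [180.0, -0.0, -6.3]
force: [0.0, -0.3, -2.1]
opening: 0.0238
```

```bash
python3 -m pendant '[[0,0,0.001,0,0,0,-1],[0,0,0.0015,0,0,0,-1],[0,0,0.0015,0,0,0,1],[0,0,0.0015,0,0,0,1],[0,0,0.0015,0,0,0,1],[0,0,0.0015,0,0,0,1],[0,0,0.0015,0,0,0,1],[0,0,-0.02,0,0,0,1],[0,0,-0.06,0,0,0,1],[0,0,-0.12,0,0,0,1],[0,0,-0.18,0,0,0,1],[0,0,-0.2,0,0,0,1]]'
python3 - <<'E'
from h import *
o=ctrl.get_obs(); print(o["joint_pos"].round(1))
for n in ["wrist","side"]:
    s=snapshot(n); s["obs"]=o; cv2.imwrite(f"pics/{n}6.png",s["image"]); np.save(f"pics/{n}6.npy",s,allow_pickle=True)
# holder/probe location from side+scene5
sc=load("pics/scene5.npy"); sd=load("pics/side6.npy")
for n,s,bx in [("sc",sc,(295,80,335,150)),("sd",s,(190,115,235,190))]:
    x0,y0,x1,y1=bx; cv2.imwrite(f"pics/hold_{n}.png",cv2.resize(s["image"][y0:y1,x0:x1],None,fx=8,fy=8,interpolation=cv2.INTER_CUBIC))
E
```

```text
clock: 13.1
tool_pos: [0.5583, -0.3304, 0.2467]
orientation: [179.9, -0.4, -6.3]
force: [0.8, 0.1, -0.4]
opening: 0.0874
[-13.4  17.2  -1.5   0.1 -70.9  97.1]
```

```bash
sleep 4
```

```text
(no output)
```

View pics/wrist6.png

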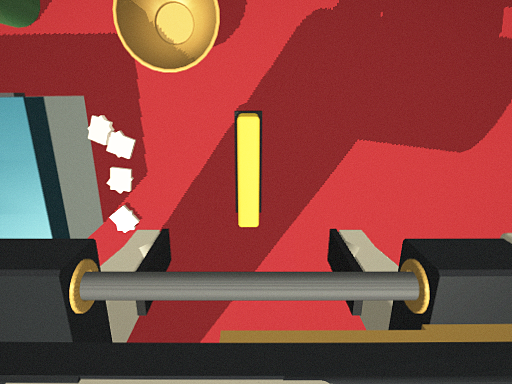

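View pics/hold_sc.png

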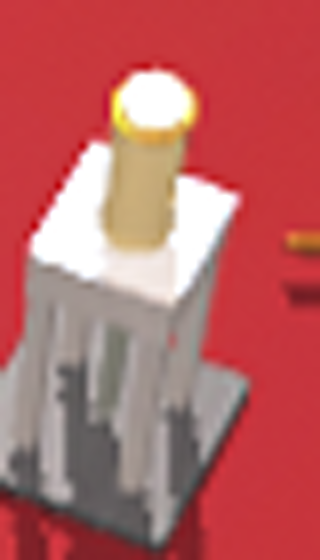

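View pics/hold_sd.png

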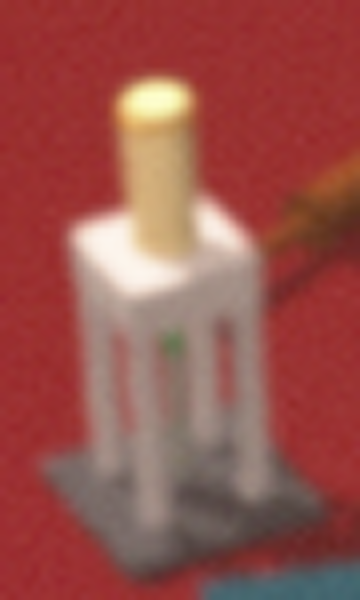

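```bash
python3 - <<'E'
from h import *
sc=load("pics/scene5.npy"); sd=load("pics/side6.npy")
A=lambda p,o: np.array(p)/8+np.array(o)-.5
a=A([[154,102],[137,240]],(295,80)); b=A([[157,102],[165,245]],(190,115))
print("top",onplane(sc,a[:1],.168),onplane(sd,b[:1],.168)); 
c=A([[100,140],[240,198],[175,303],[32,250]],(295,80)); p=onplane(sc,c,.11); print(p.round(4),p.mean(0))
c=A([[190,195],[262,255],[140,302],[72,240]],(190,115)); p=onplane(sd,c,.11); print(p.round(4),p.mean(0))
s=load("pics/wrist6.npy")
for q in [("scene5",(345,153,10,),)]: pass
for n,uv,z in [("bottleA",(355,152),.12),("cream",(305,170),.01),("pink",(376,195),.01),("brown",(376,112),.01)]: print(n,onplane(sc,uv,z))
E
```

```text
top [[0.54939102 0.32327042 0.168     ]] [[0.54856647 0.31993785 0.168     ]]
[[0.5195 0.3459 0.11  ]
 [0.569  0.3545 0.11  ]
 [0.5776 0.3059 0.11  ]
 [0.5296 0.2947 0.11  ]] [0.54891084 0.32525103 0.11      ]
[[0.5641 0.3523 0.11  ]
 [0.5787 0.3034 0.11  ]
 [0.5311 0.2864 0.11  ]
 [0.5171 0.335  0.11  ]] [0.54774346 0.31929102 0.11      ]
bottleA [[0.71391377 0.27048654 0.12      ]]
cream [[0.61781822 0.21684908 0.01      ]]
pink [[0.80257441 0.26950138 0.01      ]]
brown [[0.66058274 0.50278428 0.01      ]]
```

```bash
python3 -m pendant '[[-0.002,-0.02,-0.02,0,0,0,1],[-0.008,-0.06,-0.04,0,0,0,1],[-0.014,-0.11,-0.063,0,0,0,1],[-0.02,-0.16,-0.063,0,0,0,1],[-0.027,-0.215,-0.063,0,0,0,1],[-0.034,-0.27,-0.063,0,0,0,1],[-0.041,-0.325,-0.063,0,0,0,1],[-0.048,-0.38,-0.063,0,0,0,1],[-0.054,-0.435,-0.063,0,0,0,1],[-0.06,-0.49,-0.063,0,0,0,1],[-0.067,-0.545,-0.063,0,0,0,1],[-0.073,-0.59,-0.063,0,0,0,1]]'; python3 -m pendant '[[-0.004,-0.03,0,0,0,0,1],[-0.007,-0.05,0,0,0,0,1],[-0.007,-0.057,0,0,0,0,1],[-0.007,-0.057,0,0,0,0,1]]'
python3 - <<'E'
from h import *
o=ctrl.get_obs(); print(o["joint_pos"].round(1),o["tool_pos"].round(4),o["orientation"].round(2))
for n in ["wrist","side","scene"]:
    s=snapshot(n); s["obs"]=o; cv2.imwrite(f"pics/{n}7.png",s["image"]); np.save(f"pics/{n}7.npy",s,allow_pickle=True)
E
```

```text
clock: 14.7
tool_pos: [0.5477, 0.2673, 0.3042]
orientation: [180.0, 0.0, -6.2]
force: [1.1, -0.6, 0.1]
opening: 0.0876
clock: 15.2
tool_pos: [0.5484, 0.3217, 0.3045]
orientation: [180.0, 0.0, -6.3]
force: [-0.0, -0.0, 0.0]
opening: 0.0877
[ 48.   14.8   2.5   0.  -77.8  35.7] [0.5484 0.3217 0.3045] [ 1.7998e+02  1.0000e-02 -6.3100e+00]
```

```bash
sleep 5
```

```text
(no output)
```

View pics/wrist7.png

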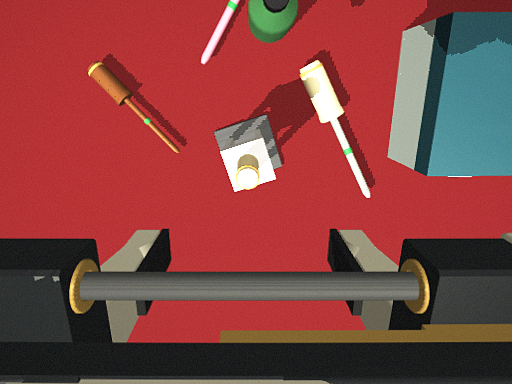

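View pics/side7.png

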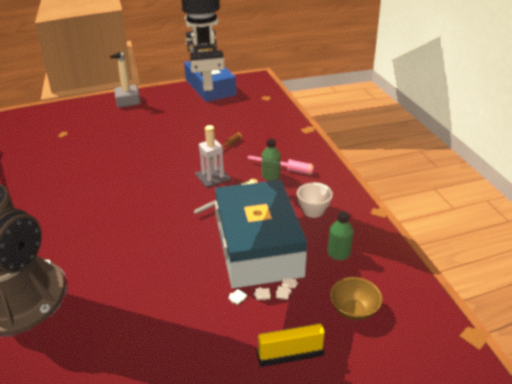

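View pics/scene7.png

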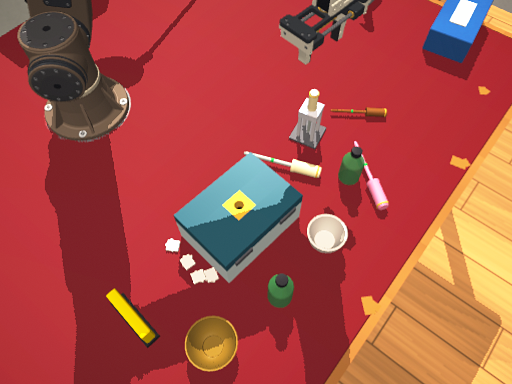

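```bash
python3 - <<'E'
from h import *
s=load("pics/wrist7.npy");o=s["obs"]
cv2.imwrite("pics/w7c.png",cv2.resize(s["image"][110:210,200:300],None,fx=6,fy=6,interpolation=cv2.INTER_CUBIC))
print(onplane(s,[[248,172]],.168,o),onplane(s,[[247,177]],.168,o))
E
```

```text
[[0.55610813 0.32208526 0.168     ]] [[0.55127887 0.32359333 0.168     ]]
```

View pics/w7c.png

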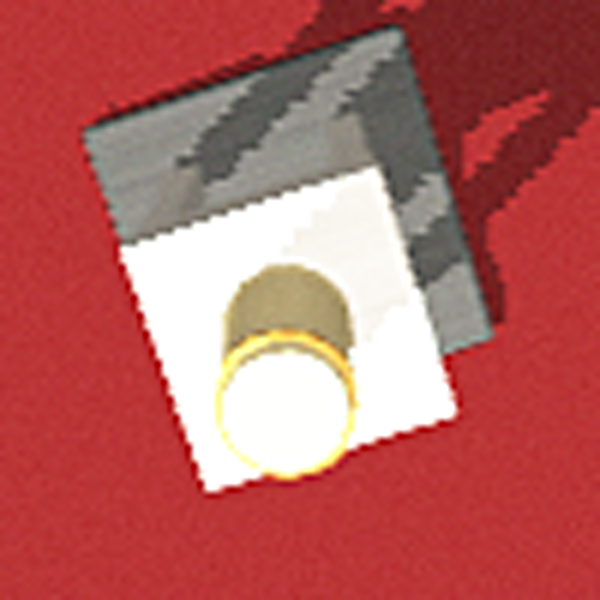

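```bash
python3 -m pendant '[[0.001,-0.001,0.03,0,0,0,0.3],[0.001,-0.0014,0.07,0,0,0,0.2],[0.001,-0.0014,0.11,0,0,0,0.2],[0.001,-0.0014,0.14,0,0,0,0.2],[0.001,-0.0014,0.162,0,0,0,0.2],[0.001,-0.0014,0.175,0,0,0,0.2],[0.001,-0.0014,0.1805,0,0,0,0.2],[0.001,-0.0014,0.1805,0,0,0,0.2]]'
python3 - <<'E'
from h import *
o=ctrl.get_obs(); print(o["joint_pos"].round(1),o["tool_pos"].round(4),o["orientation"].round(2))
for n in ["wrist","side","scene"]:
    s=snapshot(n); s["obs"]=o; cv2.imwrite(f"pics/{n}8.png",s["image"]); np.save(f"pics/{n}8.npy",s,allow_pickle=True)
    if n!="wrist": 
        p=proj(s,[[.55,.323,.14]])[0].astype(int); print(p); cv2.imwrite(f"pics/{n}8c.png",cv2.resize(s["image"][p[1]-50:p[1]+50,p[0]-50:p[0]+50],None,fx=5,fy=5,interpolation=cv2.INTER_CUBIC))
E
```

```text
clock: 16.35
tool_pos: [0.5497, 0.3235, 0.1245]
orientation: [-180.0, -0.0, -6.3]
force: [0.1, -1.0, -0.1]
opening: 0.0525
[ 48.   21.6 -11.9   0.  -56.5  35.7] [0.5497 0.3235 0.1245] [-1.7998e+02 -2.0000e-02 -6.3000e+00]
[210 135]
[312 100]
```

```bash
sleep 5
```

```text
(no output)
```

View pics/side8c.png

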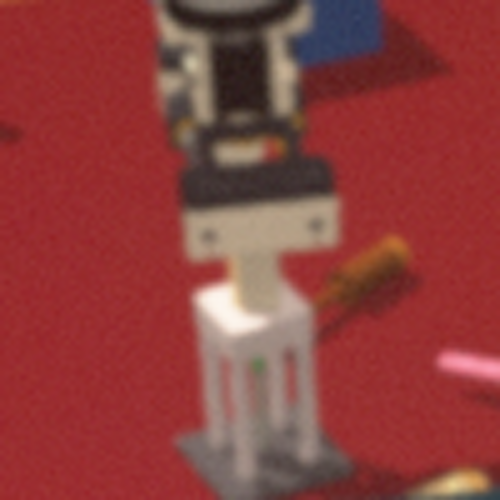

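View pics/scene8c.png

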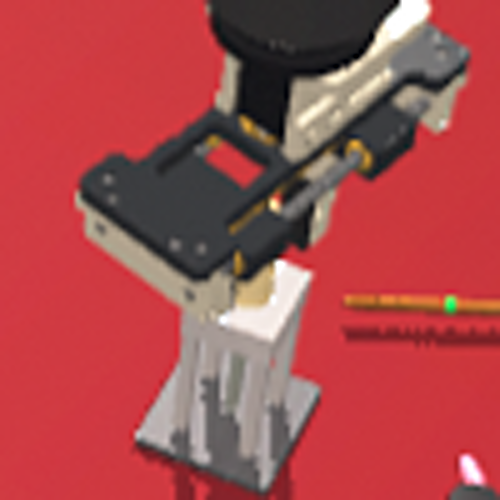

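View pics/wrist8.png

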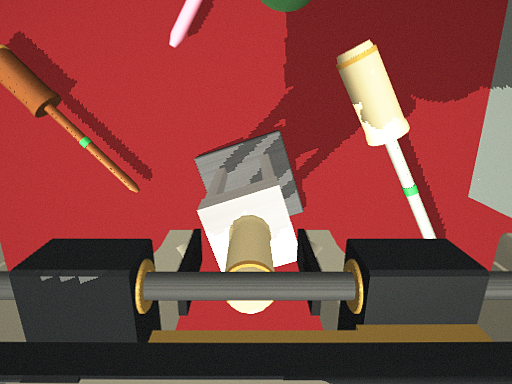

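```bash
python3 - <<'E'
from h import *
s=load("pics/wrist8.npy");o=s["obs"]
print(onplane(s,[[249.5,288]],.168,o),onplane(s,[[249.5,292]],.168,o))
print(proj(s,[[.5497,.3235,.1678]],o))
E
python3 -m pendant '[[0,0,0,0,0,0,-1],[0,0,0,0,0,0,-1],[0,0,0,0,0,0,-1],[0,0,0,0,0,0,-1],[0,0,0,0,0,0,-1],[0,0,0,0,0,0,-1],[0,0,0,0,0,0,-1],[0,0,0,0,0,0,-1]]'
```

```text
[[0.55300807 0.32343862 0.168     ]] [[0.5510501  0.32365368 0.168     ]]
[[250.20561323 294.37967793]]
clock: 17.5
tool_pos: [0.5494, 0.3235, 0.1241]
orientation: [180.0, -0.0, -6.3]
force: [-0.4, -0.9, 1.7]
opening: 0.0236
```

```bash
python3 -m pendant '[[0,0,-0.008,0,0,0,-1],[0,0,-0.02,0,0,0,-1],[0,0,-0.035,0,0,0,-1],[0,0,-0.05,0,0,0,-1],[0,0,-0.07,0,0,0,-1],[0,0,-0.09,0,0,0,-1],[0,0,-0.11,0,0,0,-1],[0,0,-0.13,0,0,0,-1],[0,0,-0.145,0,0,0,-1],[0,0,-0.15,0,0,0,-1],[0,0,-0.15,0,0,0,-1]]'
python3 - <<'E'
from h import *
o=ctrl.get_obs(); print(o["joint_pos"].round(1),o["tool_pos"].round(4),o["orientation"].round(2))
for n in ["wrist","side","scene"]:
    s=snapshot(n); s["obs"]=o; cv2.imwrite(f"pics/{n}9.png",s["image"]); np.save(f"pics/{n}9.npy",s,allow_pickle=True)
    if n!="wrist": 
        p=proj(s,[[.55,.323,.20]])[0].astype(int); print(p); x0,y0=max(p[0]-50,0),max(p[1]-50,0);cv2.imwrite(f"pics/{n}9c.png",cv2.resize(s["image"][y0:y0+100,x0:x0+100],None,fx=6,fy=6,interpolation=cv2.INTER_CUBIC)); print(x0,y0)
E
```

```text
clock: 18.88
tool_pos: [0.5493, 0.3235, 0.2741]
orientation: [-180.0, 0.0, -6.3]
force: [-1.0, -0.3, -1.4]
opening: 0.0234
[ 48.   15.6  -0.2  -0.  -74.2  35.7] [0.5493 0.3235 0.2741] [-179.99    0.     -6.29]
[208 116]
158 66
[315  83]
265 33
```

```bash
sleep 5
```

```text
(no output)
```

View pics/side9c.png

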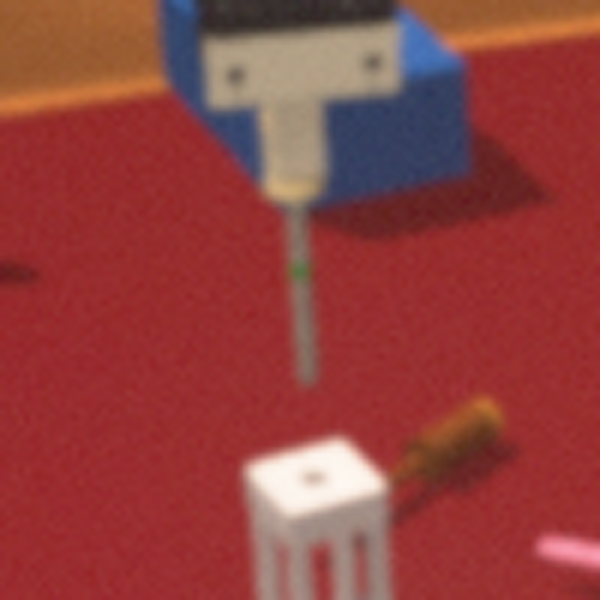

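View pics/scene9c.png

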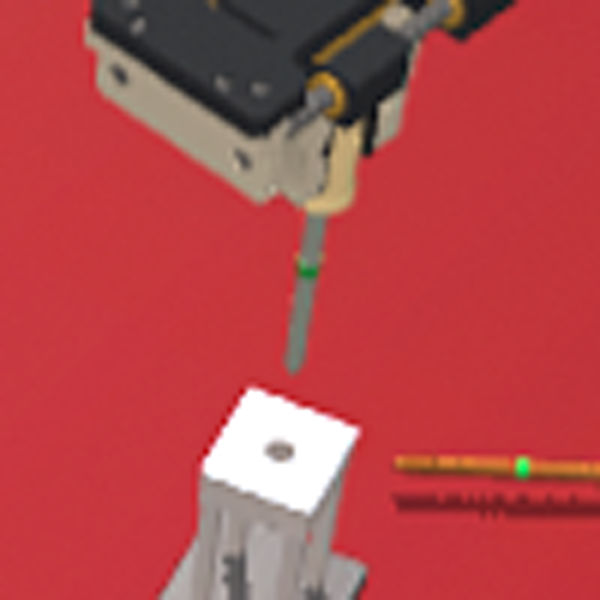

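View pics/wrist9.png

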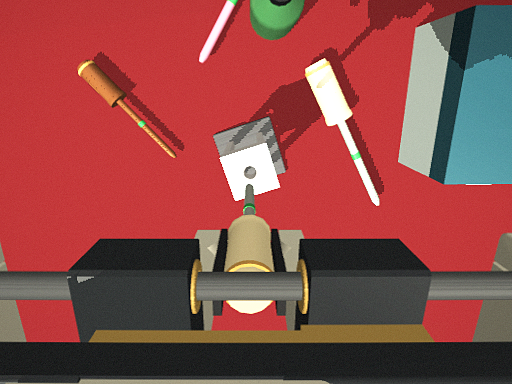

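```bash
cat >> h.py <<'E'
def tri(obsv):
    A=np.zeros((3,3));b=np.zeros(3)
    for s,uv in obsv:
        e,v=rays(s,uv); d=v[0]/np.linalg.norm(v[0]); P=np.eye(3)-np.outer(d,d); A+=P;b+=P@e
    return np.linalg.solve(A,b)
E
python3 -m pendant '[[0.004,0.017,0,0,0,0,-1],[0.011,0.049,0,0,0,0,-1],[0.02,0.09,0,0,0,0,-1],[0.03,0.134,0,0,0,0,-1],[0.04,0.178,0,0,0,0,-1],[0.05,0.222,0,0,0,0,-1],[0.059,0.262,0,0,0,0,-1],[0.066,0.295,0,0,0,0,-1],[0.071,0.318,0,0,0,0,-1],[0.0736,0.3286,0.01,0,0,0,-1],[0.0736,0.3286,0.02,0,0,0,-1],[0.0736,0.3286,0.02,0,0,0,-1]]'
python3 - <<'E'
from h import *
o=ctrl.get_obs(); print(o["tool_pos"].round(4),o["orientation"].round(2))
for n in ["wrist","side","scene"]:
    s=snapshot(n); s["obs"]=o; cv2.imwrite(f"pics/{n}10.png",s["image"]); np.save(f"pics/{n}10.npy",s,allow_pickle=True)
    if n!="wrist": 
        p=proj(s,[[.5866,-.0112,.15]])[0].astype(int); x0,y0=p[0]-35,p[1]-45;cv2.imwrite(f"pics/{n}10c.png",cv2.resize(s["image"][y0:y0+75,x0:x0+70],None,fx=8,fy=8,interpolation=cv2.INTER_CUBIC)); print(x0,y0)
s9=load("pics/side9.npy");c9=load("pics/scene9.npy")
for a,b in [((307,383),(293,370)),((300,270),(308,267)),((297,205),(315,213))]:
    print(tri([(s9,np.array(a)/6-.5+(158,66)),(c9,np.array(b)/6-.5+(265,33))]).round(4))
E
```

```text
clock: 20.52
tool_pos: [0.5858, -0.0108, 0.2525]
orientation: [180.0, 0.1, -6.3]
force: [-0.3, 0.2, -0.8]
opening: 0.0236
[ 0.5858 -0.0108  0.2525] [ 1.7996e+02  1.4000e-01 -6.2800e+00]
222 153
202 152
[0.5479 0.3253 0.1586]
[0.5481 0.3242 0.2179]
[0.549 0.321 0.251]
```

```bash
sleep 5
```

```text
(no output)
```

View pics/side10c.png

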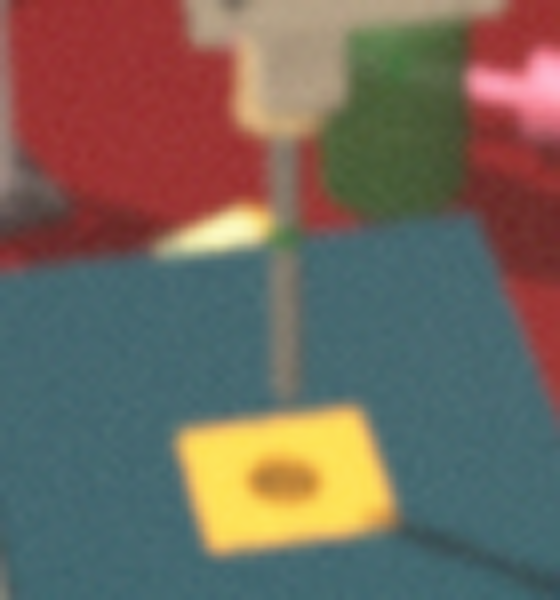

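View pics/scene10c.png

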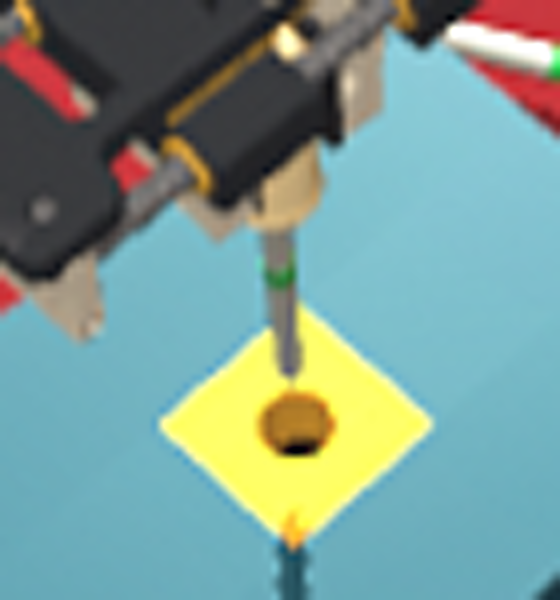

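View pics/wrist10.png

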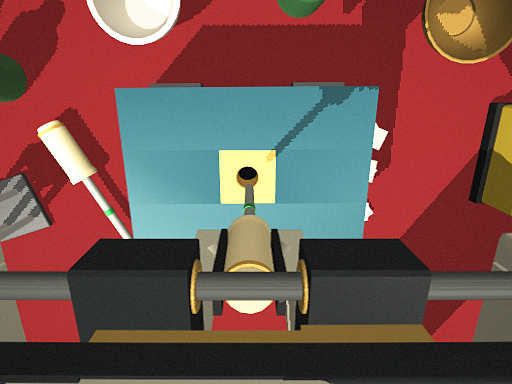

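```bash
python3 - <<'E'
from h import *
sd=load("pics/side10.npy");sc=load("pics/scene10.npy")
S=lambda p:np.array(p)/8-.5+(222,153); C=lambda p:np.array(p)/8-.5+(202,152)
for nm,a,b in [("tip",(287,396),(290,374)),("band",(284,237),(280,272)),("collar",(283,138),(278,225)),("hole",(283,481),(297,424))]:
    print(nm,tri([(sd,S(a)),(sc,C(b))]).round(4))
# plate corners at .11
print("plate side",onplane(sd,S([[180,438],[357,405],[397,520],[212,555]]),.11).mean(0), "scene",onplane(sc,C([[161,425],[302,305],[432,425],[293,545]]),.11).mean(0))
print("hole",onplane(sd,S((283,481)),.11),onplane(sc,C((297,424)),.11))
# tip per-view on plane z=.138
print("tip",onplane(sd,S((287,400)),.138),onplane(sc,C((290,376)),.138))
print("band",onplane(sd,S((284,237)),.198),onplane(sc,C((280,272)),.198))
E
python3 -m pendant '[[0,0,0,0,0,0,-1],[0,0,0,0,0,0,-1],[0,0,0,0,0,0,-1]]'
```

```text
tip [ 0.5855 -0.0092  0.14  ]
band [ 0.5854 -0.0094  0.1958]
collar [ 0.5872 -0.0106  0.2275]
hole [ 0.5847 -0.0074  0.1075]
plate side [ 0.58517702 -0.00969514  0.11      ] scene [ 0.5855022  -0.00820648  0.11      ]
hole [[ 0.58381602 -0.01053989  0.11      ]] [[ 0.58552115 -0.0082577   0.11      ]]
tip [[ 0.58589449 -0.00889986  0.138     ]] [[ 0.58484254 -0.0086288   0.138     ]]
band [[ 0.58463091 -0.01263128  0.198     ]] [[ 0.58612181 -0.01012985  0.198     ]]
clock: 21.05
tool_pos: [0.5866, -0.0111, 0.2542]
orientation: [-180.0, -0.0, -6.3]
force: [0.1, 0.0, -0.7]
opening: 0.0238
```

```bash
python3 - <<'E'
from h import *
for n,bx in [("scene7",(215,185)),("side7",(232,193))]:
    s=load(f"pics/{n}.npy"); x0,y0=bx
    cv2.imwrite(f"pics/{n}p.png",cv2.resize(s["image"][y0:y0+40,x0:x0+50],None,fx=12,fy=12,interpolation=cv2.INTER_CUBIC))
    hsv=cv2.cvtColor(s["image"],cv2.COLOR_BGR2HSV)[y0:y0+40,x0:x0+50]
    m=((hsv[...,0]<40)&(hsv[...,0]>12)&(hsv[...,1]>70)).astype(np.uint8)
    ct=max(cv2.findContours(m,0,1)[0],key=cv2.contourArea); h=cv2.convexHull(ct); q=cv2.moments(h); c=np.array([q["m10"]/q["m00"]+x0,q["m01"]/q["m00"]+y0])
    print(n,"plate",c,onplane(s,c,.11), cv2.contourArea(h))
    g=s["image"][y0:y0+40,x0:x0+50].min(2)*0+s["image"][y0:y0+40,x0:x0+50][...,2]
    e=cv2.fillPoly(np.zeros_like(m),[h],1); e=cv2.erode(e,np.ones((3,3)))
    med=np.median(g[e>0]); w=np.clip((med-g.astype(float))/med-.15,0,1)*e; ys,xs=np.mgrid[:40,:50]; hc=np.array([(w*xs).sum()/w.sum()+x0,(w*ys).sum()/w.sum()+y0]); print("dark",hc,onplane(s,hc,.11))
E
```

```text
scene7 plate [238.60857143 204.88222222] [[ 0.5861195  -0.00902086  0.11      ]] 525.0
dark [238.60820477 205.78036466] [[ 0.58758992 -0.01075731  0.11      ]]
side7 plate [257.35778636 212.55469755] [[ 0.58495956 -0.01063851  0.11      ]] 388.5
dark [263.51818182 215.09954545] [[ 0.5957091  -0.02400507  0.11      ]]
```

```bash
sleep 1; python3 -c "
import cv2,numpy as np
a=cv2.imread('pics/scene7p.png');b=cv2.imread('pics/side7p.png');cv2.imwrite('pics/pp.png',cv2.resize(np.hstack([a,b]),(800,320)))"
```

```text
(no output)
```

View pics/pp.png

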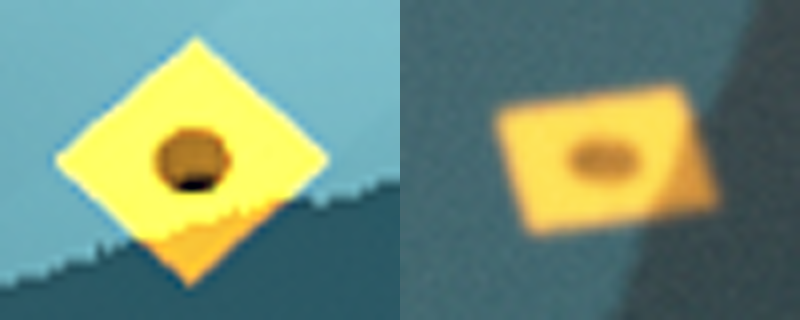

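```bash
python3 - <<'E'
from h import *
o=ctrl.get_obs(); print(o["tool_pos"].round(4))
hole={"side":(.5850,-.0106),"scene":(.5859,-.0088)}
for n in ["side","scene"]:
    s=snapshot(n); np.save(f"pics/{n}11.npy",s,allow_pickle=True)
    im=s["image"].astype(np.float32)
    hx,hy=hole[n]; P=proj(s,[[hx,hy,z] for z in np.arange(.13,.245,.004)])
    x0=int(P[:,0].min())-30;y0=int(P[:,1].min())-10
    big=cv2.resize(s["image"][y0:y0+75,x0:x0+60],None,fx=8,fy=8,interpolation=cv2.INTER_CUBIC)
    for p in P: cv2.circle(big,tuple(((p-(x0,y0)+.5)*8-.5).astype(int).tolist()),1,(0,0,255),-1)
    cv2.imwrite(f"pics/{n}11c.png",big); print(n,x0,y0)
E
python3 -c "
import cv2,numpy as np
a=cv2.imread('pics/scene11c.png');b=cv2.imread('pics/side11c.png');cv2.imwrite('pics/p11.png',cv2.resize(np.hstack([a,b]),(800,500)))"
```

```text
[ 0.5866 -0.0111  0.2542]
side 226 155
scene 205 163
```

```bash
sleep 3
```

```text
(no output)
```

View pics/p11.png

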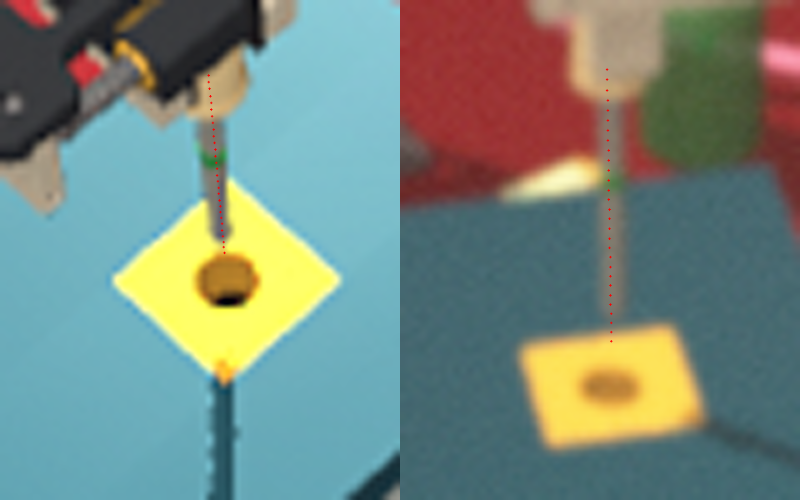

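```bash
python3 -m pendant '[[0,-0.0005,0.008,0,0,0,-1],[0,-0.0005,0.016,0,0,0,-1],[0,-0.0005,0.022,0,0,0,-1],[0,-0.0005,0.025,0,0,0,-1],[0,-0.0005,0.025,0,0,0,-1],[0,-0.0005,0.025,0,0,0,-1]]'
python3 - <<'E'
from h import *
o=ctrl.get_obs(); print(o["tool_pos"].round(4))
hole={"side":(.5850,-.0106),"scene":(.5859,-.0088)}
for n in ["side","scene","wrist"]:
    s=snapshot(n); np.save(f"pics/{n}12.npy",s,allow_pickle=True)
    if n=="wrist":
        cv2.imwrite("pics/w12.png",cv2.resize(s["image"][130:250,190:310],None,fx=5,fy=5,interpolation=cv2.INTER_CUBIC));continue
    hx,hy=hole[n]; tz=o["tool_pos"][2]-.114
    P=proj(s,[[hx,hy,z] for z in list(np.arange(.11,.225,.004))+[tz+.06,tz]])
    x0=int(P[:,0].min())-30;y0=int(P[:,1].min())-10
    big=cv2.resize(s["image"][y0:y0+75,x0:x0+60],None,fx=8,fy=8,interpolation=cv2.INTER_CUBIC)
    for i,p in enumerate(P): 
        q=tuple(((p-(x0,y0)+.5)*8-.5).astype(int).tolist())
        if i<len(P)-2: cv2.circle(big,q,1,(0,0,255),-1)
        else: cv2.line(big,(q[0]+25,q[1]),(q[0]+60,q[1]),(255,0,255),1)
    cv2.imwrite(f"pics/{n}12c.png",big)
E
python3 -c "
import cv2,numpy as np
a=cv2.imread('pics/scene12c.png');b=cv2.imread('pics/side12c.png');cv2.imwrite('pics/p12.png',cv2.resize(np.hstack([a,b]),(800,500)))"
```

```text
clock: 21.9
tool_pos: [0.5868, -0.0107, 0.2293]
orientation: [-180.0, -0.0, -6.3]
force: [0.7, -0.4, -0.9]
opening: 0.0233
[ 0.5868 -0.0107  0.2293]
```

```bash
sleep 4
```

```text
(no output)
```

View pics/p12.png

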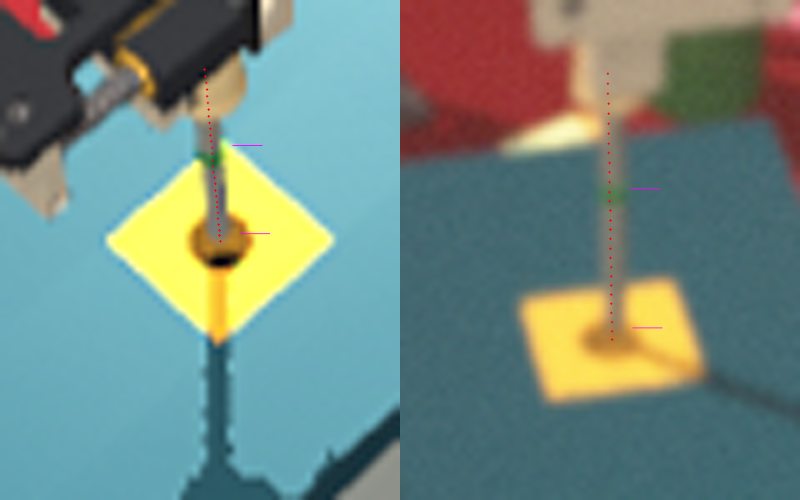

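View pics/w12.png

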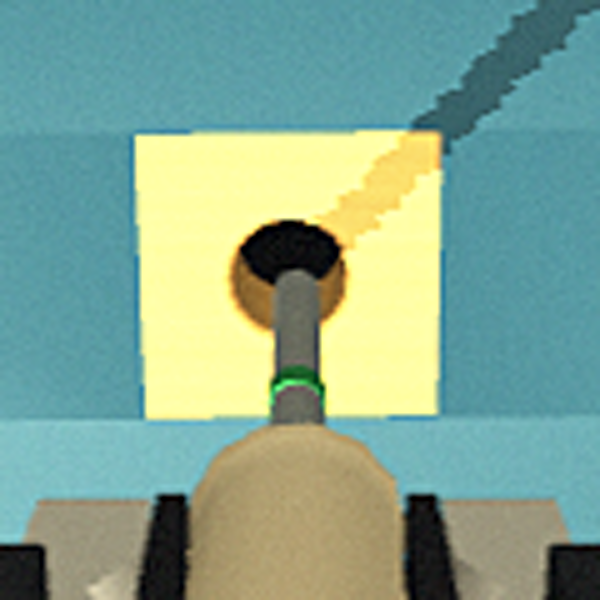

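```bash
python3 - <<'E'
from h import *
s9=load("pics/side9.npy");c9=load("pics/scene9.npy")
print("holder hole",tri([(s9,(np.array((315,478))+.5)/6-.5+(158,66)),(c9,(np.array((280,450))+.5)/6-.5+(265,33))]).round(4))
def band(s,p):
    im=s["image"].astype(float); x,y=p.astype(int); x0,y0=x-5,y-6
    sub=im[y0:y0+13,x0:x0+11]; g=np.clip(sub[...,1]-np.maximum(sub[...,0],sub[...,2])-12,0,None); ys,xs=np.mgrid[:13,:11]
    return np.array([(g*xs).sum()/g.sum()+x0,(g*ys).sum()/g.sum()+y0]),g.sum()
for k,xy,z in [(9,(.549,.3235),.2201),(11,(.5866,-.0111),.2002),(12,(.5868,-.0107),.1753)]:
    sd=load(f"pics/side{k}.npy");sc=load(f"pics/scene{k}.npy")
    a,ga=band(sd,proj(sd,[[*xy,z-.002]])[0]);b,gb=band(sc,proj(sc,[[*xy,z-.002]])[0]); print(k,a.round(2),b.round(2),ga,gb,tri([(sd,a),(sc,b)]).round(4),"exp z",z)
s=load("pics/side7.npy");c=load("pics/scene7.npy")
print("hole tri",tri([(s,(257.36,212.55)),(c,(238.61,204.88))]).round(4))
# lid corners tri
E
```

```text
holder hole [0.5481 0.3254 0.1073]
9 [nan nan] [315.86  77.69] 0.0 336.0 [nan nan nan] exp z 0.2201
11 [257.66 182.13] [236.98 186.73] 90.0 392.0 [ 0.5873 -0.0103  0.1954] exp z 0.2002
12 [257.47 190.8 ] [237.51 192.05] 182.0 375.0 [ 0.5867 -0.0095  0.1712] exp z 0.1753
hole tri [ 0.5855 -0.0084  0.1083]<stdin>:7: RuntimeWarning: invalid value encountered in scalar divide
```

```bash
python3 -m pendant '[[-0.0009,-0.001,0,0,0,0,-1],[-0.0009,-0.001,0.005,0,0,0,-1],[-0.0009,-0.001,0.012,0,0,0,-1],[-0.0009,-0.001,0.019,0,0,0,-1],[-0.0009,-0.001,0.026,0,0,0,-1],[-0.0009,-0.001,0.033,0,0,0,-1],[-0.0009,-0.001,0.04,0,0,0,-1],[-0.0009,-0.001,0.047,0,0,0,-1],[-0.0009,-0.001,0.053,0,0,0,-1],[-0.0009,-0.001,0.057,0,0,0,-1],[-0.0009,-0.001,0.059,0,0,0,-1],[-0.0009,-0.001,0.059,0,0,0,-1]]'
python3 -m pendant '[[0,0,0,0,0,0,-1],[0,0,0,0,0,0,-1],[0,0,0,0,0,0,-1]]'
python3 - <<'E'
from h import *
o=ctrl.get_obs(); print(o["tool_pos"].round(4))
for n in ["side","scene","wrist"]:
    s=snapshot(n); s["obs"]=o; np.save(f"pics/{n}13.npy",s,allow_pickle=True)
    bx={"side":(232,190,50),"scene":(213,180,50),"wrist":(205,140,90)}[n]
    cv2.imwrite(f"pics/{n}13c.png",cv2.resize(s["image"][bx[1]:bx[1]+bx[2],bx[0]:bx[0]+bx[2]],(580,580),interpolation=cv2.INTER_CUBIC))
E
```

```text
clock: 23.55
tool_pos: [0.5858, -0.0096, 0.17]
orientation: [180.0, 0.0, -6.3]
force: [-0.4, -0.8, -0.9]
opening: 0.0232
clock: 23.92
tool_pos: [0.5859, -0.0096, 0.1702]
orientation: [-180.0, -0.0, -6.3]
force: [0.4, 1.1, -0.6]
opening: 0.0234
[ 0.5859 -0.0096  0.1702]
```

```bash
sleep 6
```

```text
(no output)
```

View pics/side13c.png

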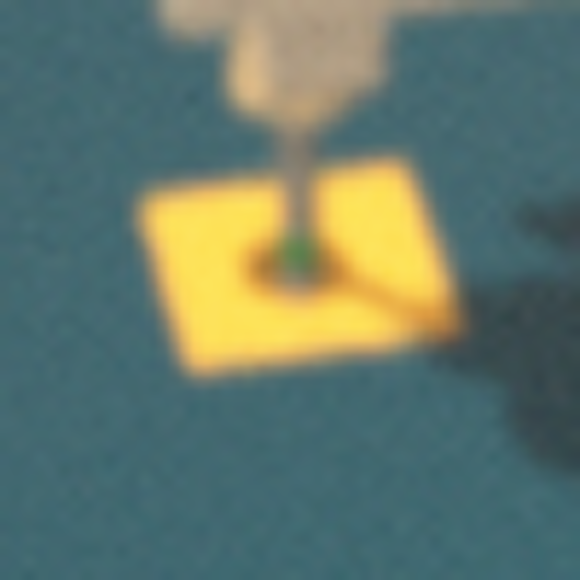

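View pics/scene13c.png

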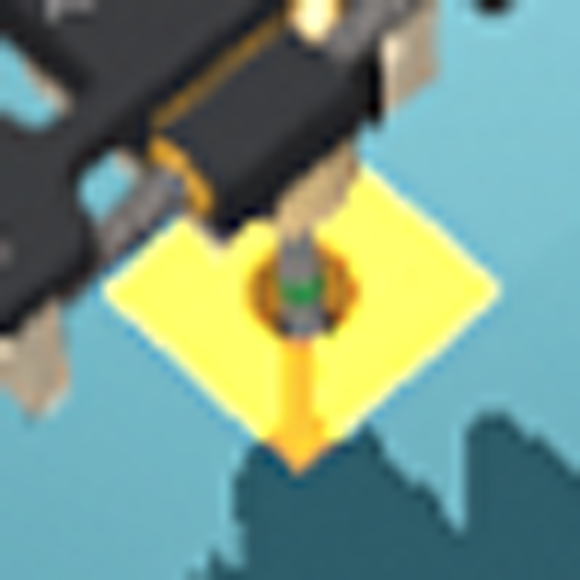

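View pics/wrist13c.png

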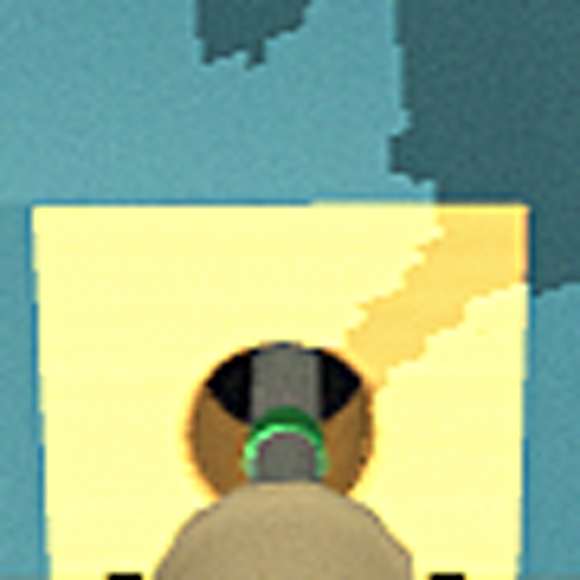

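```bash
python3 -m pendant '[[0,-0.0003,0.002,0,0,0,-1],[0,-0.0003,0.004,0,0,0,-1],[0,-0.0003,0.0055,0,0,0,-1],[0,-0.0003,0.006,0,0,0,-1],[0,-0.0003,0.006,0,0,0,-1],[0,-0.0003,0.006,0,0,0,-1],[0,-0.0003,0.006,0,0,0,-1],[0,-0.0003,0.006,0,0,0,-1]]'
python3 - <<'E'
from h import *
o=ctrl.get_obs(); print(o["tool_pos"].round(4))
for n in ["side","scene","wrist"]:
    s=snapshot(n); s["obs"]=o; np.save(f"pics/{n}14.npy",s,allow_pickle=True); cv2.imwrite(f"pics/{n}14.png",s["image"])
    bx={"side":(232,190,50),"scene":(213,180,50),"wrist":(205,140,90)}[n]
    cv2.imwrite(f"pics/{n}14c.png",cv2.resize(s["image"][bx[1]:bx[1]+bx[2],bx[0]:bx[0]+bx[2]],(580,580),interpolation=cv2.INTER_CUBIC))
# predicted appearance: hole mouth ellipse + band ring, relative check in wrist
E
python3 -c "
import cv2,numpy as np
a=[cv2.imread(f'pics/{n}14c.png') for n in ('scene','side')];cv2.imwrite('pics/p14.png',cv2.resize(np.hstack(a),(800,400)))"
```

```text
clock: 25.08
tool_pos: [0.5859, -0.0093, 0.1641]
orientation: [-180.0, -0.0, -6.3]
force: [-0.5, -0.2, 0.2]
opening: 0.0235
[ 0.5859 -0.0093  0.1641]
```

```bash
sleep 6
```

```text
(no output)
```

View pics/p14.png

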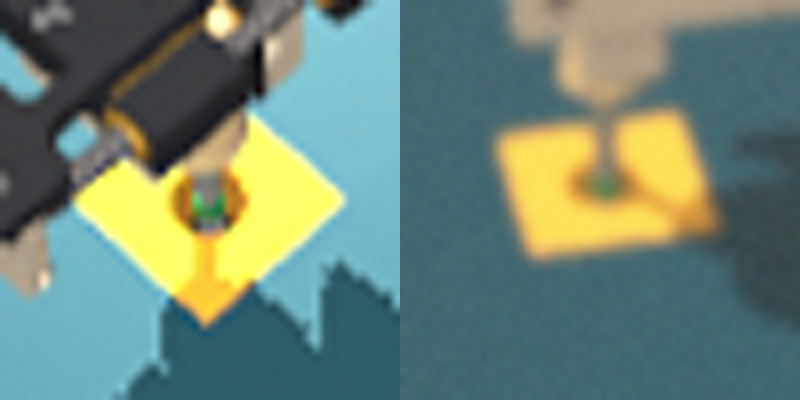

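View pics/wrist14c.png

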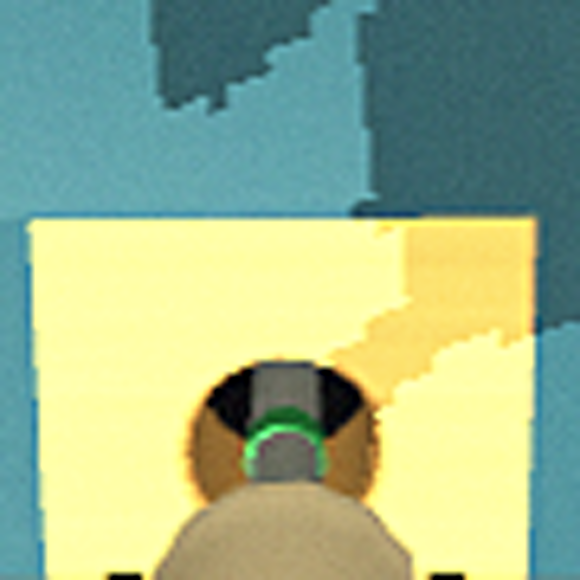

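View pics/side14.png

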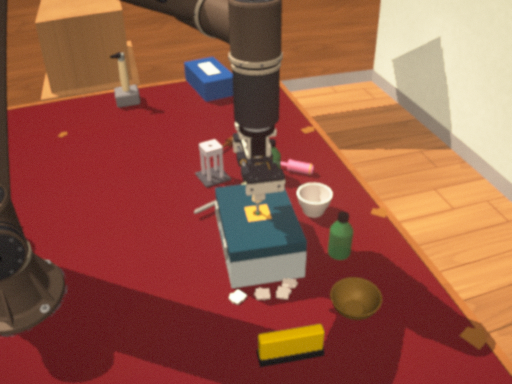

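View pics/scene14.png

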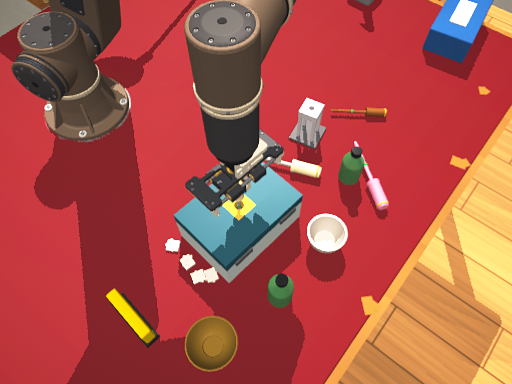

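```bash
python3 - <<'E'
from h import *
def cen(s,x0,y0,w,h):
    sub=s["image"][y0:y0+h,x0:x0+w].astype(float); g=np.clip(sub[...,1]-np.maximum(sub[...,0],sub[...,2])-10,0,None); ys,xs=np.mgrid[:h,:w]
    return np.array([(g*xs).sum()/g.sum()+x0,(g*ys).sum()/g.sum()+y0]),g.sum()
hole={"side":(.5850,-.0106),"scene":(.5859,-.0088)}
for k in (13,14):
  for n in ("side","scene"):
    s=load(f"pics/{n}{k}.npy"); H=proj(s,[[*hole[n],.11]])[0]; x,y=H.astype(int)
    c,g=cen(s,x-5,y-5,11,11)
    # predicted band centroid vs height: visible front half cylinder r=4.5, h 5
    e=np.array(s["eye"]); d=e[:2]-np.array(hole[n]); d/=np.linalg.norm(d); a0=np.arctan2(d[1],d[0])
    th=np.linspace(-1.5,1.5,61)
    def pred(z,hh=.0025):
        P=np.array([[hole[n][0]+.0045*np.cos(a0+t),hole[n][1]+.0045*np.sin(a0+t),z+q] for t in th for q in (-hh,0,hh)]); w=np.repeat(np.cos(th),3)
        return (proj(s,P)*w[:,None]).sum(0)/w.sum()
    zs=np.arange(.105,.122,.0005); pr=np.array([pred(z) for z in zs])
    z=np.interp(-c[1],-pr[::-1,1][::-1],zs) if False else zs[np.argmin(abs(pr[:,1]-c[1]))]
    print(k,n,"hole",H.round(2),"band",c.round(2),g,"z est",z.round(4),"lat px",(c[0]-np.interp(z,zs,pr[:,0])).round(2))
E
```

```text
13 side hole [257.37 212.54] band [257.27 211.41] 49.0 z est 0.116 lat px -0.09
13 scene hole [238.6  204.76] band [238.57 204.63] 294.0 z est 0.1175 lat px -0.01
14 side hole [257.37 212.54] band [257.25 212.84] 32.0 z est 0.112 lat px -0.12
14 scene hole [238.6  204.76] band [238.4  205.34] 459.0 z est 0.114 lat px -0.24
```

```bash
python3 -m pendant '[[0.0002,-0.0001,0.0005,0,0,0,-1],[0.0002,-0.0001,0.0005,0,0,0,-1],[0.0002,-0.0001,0.0005,0,0,0,-1],[0.0002,-0.0001,0.0005,0,0,0,-1],[0.0002,-0.0001,0.0005,0,0,0,-1],[0.0002,-0.0001,0.0005,0,0,0,-1]]'
python3 - <<'E'
from h import *
a=load("pics/scene7.npy")["image"]; b=snapshot("scene")["image"]
o=ctrl.get_obs(); print(o["tool_pos"].round(4),o["orientation"].round(2),abs(o["qvel"]).max(),o["force"].round(1))
a0=load("pics/scene0.npy")["image"]
for nm,(x,y,r) in {"bottle_b":(280,290,18),"mortar":(327,233,20),"bowl":(211,343,26),"bottle_a":(350,168,16),"chips":(192,262,24)}.items():
    f=lambda p,q:np.abs(p[y-r:y+r,x-r:x+r].astype(int)-q[y-r:y+r,x-r:x+r]).mean().round(1)
    print(nm,f(a0,b),f(a,b))
print(ctrl.close_job())
E
```

```text
clock: 25.98
tool_pos: [0.5861, -0.0092, 0.1635]
orientation: [180.0, 0.0, -6.3]
force: [-0.6, -0.6, -1.2]
opening: 0.0233
[ 0.5861 -0.0092  0.1636] [180.    -0.    -6.29] 0.16134947225959373 [ 0.2  1.3 -0.3]
bottle_b 5.4 12.1
mortar 1.1 14.4
bowl 16.1 22.8
bottle_a 7.0 4.3
chips 46.0 9.5
the job is handed in; nothing more can be done
None
```

The job is done and handed in at about 26 s of the 67 s allowed; no verdict came back.

- **Chips:** I gripped the scraper and made one sweep along the lid in the −y direction. All four chips show on the counter beside the box. The scraper stands back on the counter near where it started.
- **Probe:** I lifted the cream-handled probe 150 mm straight up out of its holder and lowered it through the guide hole. The arm is still holding it there, gripped and steady. Wrist force stayed at noise level, with no sign that the probe touched the box.
- **Centring:** the scene, side and wrist views put the stem within about 1 mm of the hole's centre, against 7 mm of clearance all round.
- **Band height, where checks disagreed:** from the grip height, the band sits about 0.5 mm below the lid's top. The last camera readings, taken just before a final 0.5 mm of lowering, put it 2–4 mm above. I trusted the grip height, because the lower part of the band was in the hole's shadow in those images. Two readings 6 mm higher up were within 1.5 mm of it.
- **Bystanders:** the bottles, mortar and bowl look unmoved in the pictures. A before-and-after image difference was not conclusive, because the arm's shadows changed between shots.
- **Look-alikes:** the free-standing brown, pink and large cream probes fell over near the start, without the arm near them. They lie on the counter.

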